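# Line up four lab containers by height on the staging strip

## Robot

A 7-joint arm with a two-finger parallel gripper is mounted at the origin on a cart in front of the work surface, level with it; the furniture and walls round the work are solid. World frame = base frame: x ahead of the robot, y to its left, z up, the work surface at z = 0. Lengths are in mm, angles in degrees, forces in N, time in s.
With the tool pointing down it reaches from about 350 to 900 mm from the base axis. Payload 7.2 kg.
Tool frame: the origin (TCP) lies midway between the tips of the shut fingers; the grasp point (between the pads) lies 19 mm behind it; z points along the fingers, y is the direction in which the jaws open and shut (so a half turn about z gives the same grasp; the last joint's range is limited). The gripper opens to 88 mm and grips with 3 to 60 N. Pads are 20 mm wide; open, the fingers measure 115 mm over their backs; the gripper's body (75 mm by 178 mm) begins 61 mm behind the grasp point.
Start: joints at [-76.845, 23.554, -0.728, 91.456, 0.321, 64.991, -4.71], TCP at [183.396, 597.491, 222.653] pointing down, gripper open.
Joint ranges: [-169.25, 169.25], [-16.82, 113.86], [-84.01, 82.57], [7.8, 145.47], [-59.2, 239.2], [7.22, 106.19], [-163.78, 163.78]. Speed limits (degrees/s): [136.94, 136.94, 172.46, 172.46, 180, 180, 180].

## Interface

Orientations are given as a 3x3 rotation matrix whose columns are the frame's x, y, z axes.
In Python, from rig import ctrl, get_image, camera_model gives the robot as it stands. The module is installed in compiled form; this text tells all that it offers.
- The arm moves only by the tool send_rows, never from a script. Its argument "motion" is one flat list of numbers, 7 for each row, row after row: the shift along the tool's x, y, z in cm, then the turn, a rotation vector about the tool's x, y, z in degrees, then the closure, from 0 (fully open) to 1 (shut). In form: [tx, ty, tz, ax, ay, az, claw, tx, ty, tz, ax, ay, az, claw, ...]. A call has 1 to 12 rows; each row is the pose to reach, as a shift and turn from the pose commanded when the call began, along the tool's axes at that moment; what a row does not reach only later rows make up. A row lasts 1/8 s, in which the tool goes at most 62.5 mm and 10.7 degrees, less where a joint would pass 70% of its speed; a pose out of reach is approached as far as the arm can. A call with a gripper value outside its range is refused whole. The fingers move at their own pace and stop on an object; "grip_force" is the grip in N (left out, the last holds). Time passes only in rows, so rows that repeat a pose let the fingers close. It gives the time, the measured TCP pose, the force and the opening at its end, in the units of the state.
- ctrl.get_obs(): the state, without advancing time (a new reading comes with each control period).
- get_image(name): name is "scene" or "top" or "wrist"; returns (picture, depth): 400x640x3 uint8, red, green, blue; 400x640 float32, mm along the optical axis (not along the pixel's ray), 0 where there is no reading.
- camera_model(name): a dict with "vfov" (degrees; the focal length in pixels is half the picture's height over the tangent of half this angle, whatever the lens; pixels are square), "cx", "cy" (the principal point, pixels), "R" (3x3) and "t" (3): a world point X has camera coordinates R X + t. Camera axes: x right, y down, z forward; pixel columns grow to the right and rows downward; lengths in mm; the calibration is good to about 2 mm. A picture is of the moment at which its call begins: read the wrist's pose just before it. camera_model takes no time and is no camera call; for the wrist camera it gives the pose at the moment of the call.
- ctrl.close_job(): hands the job in, once; it reports no verdict.
The state is a dict: "time": time; "joints": joint angles; "dq": joint speeds; "effort": joint torques, N m; "ee_pos": TCP position; "eef_rot": TCP orientation; "force": force on the tool from outside, world axes, zero at the start; "torque": the same for the moment, N m; "finger_gap": finger opening in mm.
Only numpy, scipy, OpenCV 4.12 (cv2) and the standard library are available. Lean on these libraries where they do the work, as an engineer would, in place of code of your own. Each camera call takes 0.05 s, during which the arm holds its last target. There are 200 camera calls.

## Task

Line up the four loose containers (white test-strip tube, red-lidded jar, white dropper bottle, green-capped jar) by height on the round marks of the strip, one upright and centred on each mark: the tallest on the mark next to the red post, then ever shorter ones, to the shortest at the other end. Do not tip any container over, and leave the timer where it is.

Things in the scene. Friction and masses are not known exactly. Their poses are not given: they have to be found in the camera images.
- canister: tall white test-strip tube, a plain round cylinder 33 mm in diameter with a slightly wider flip cap (35 mm), 128 mm high, about 50 g. Its axis lies 2 mm from the origin, along its own +x. It stands loose and upright on the worktop at the start; the origin is the centre of its underside, z points up.
- cotton_jar: clear round jar with a red screw lid, 60 mm in diameter, 86 mm high, about 360 g; the lid does not come off. It stands loose and upright on the worktop at the start; the origin is the centre of its underside, z points up.
- dropper_bottle: small white dropper bottle: round body 28 mm in diameter up to 47 mm, above it a narrow nozzle (15 mm in diameter), 74 mm high over all, about 35 g. It stands loose and upright on the worktop at the start; the origin is the centre of its underside, z points up.
- sample_jar: small round jar with a green screw cap, 34 mm in diameter, 48 mm high, about 50 g; the cap does not come off. It stands loose and upright on the worktop at the start; the origin is the centre of its underside, z points up.
- mark_a: one of four equal round pads, blue with a thin white rim and a small white ring (25 mm) at the centre (84 mm across, flat top 8 mm above the worktop), fixed on a flat aluminium strip (95 x 490 mm, 6 mm thick, fixed to the worktop) in a straight row, centres 105 mm apart, in the order a, b, c, d. This is the end pad on the left side as the robot sees it. The origin is the pad's centre, 2 mm below its top; z is up, y runs along the row from d towards a.
- mark_b: one of four equal round pads, blue with a thin white rim and a small white ring (25 mm) at the centre (84 mm across, flat top 8 mm above the worktop), fixed on a flat aluminium strip (95 x 490 mm, 6 mm thick, fixed to the worktop) in a straight row, centres 105 mm apart, in the order a, b, c, d. This is the pad next to mark_a. The origin is the pad's centre, 2 mm below its top; z is up, y runs along the row from d towards a.
- mark_c: one of four equal round pads, blue with a thin white rim and a small white ring (25 mm) at the centre (84 mm across, flat top 8 mm above the worktop), fixed on a flat aluminium strip (95 x 490 mm, 6 mm thick, fixed to the worktop) in a straight row, centres 105 mm apart, in the order a, b, c, d. This is the pad next to mark_d. The origin is the pad's centre, 2 mm below its top; z is up, y runs along the row from d towards a.
- mark_d: one of four equal round pads, blue with a thin white rim and a small white ring (25 mm) at the centre (84 mm across, flat top 8 mm above the worktop), fixed on a flat aluminium strip (95 x 490 mm, 6 mm thick, fixed to the worktop) in a straight row, centres 105 mm apart, in the order a, b, c, d. This is the end pad on the right side as the robot sees it. The origin is the pad's centre, 2 mm below its top; z is up, y runs along the row from d towards a.
- post_red: red round post, 32 mm high and up to 26 mm in diameter, fixed on one end of the strip, 69 mm beyond the centre of the end pad; it may be on the left or the right end. A grey post of the same shape stands on the other end. Origin at the centre of its foot, on the strip.
- timer: white and green countdown timer, 54 x 58 x 71 mm, standing loose on the worktop to the right; not part of the job. Origin at the centre of its underside.
Things that resemble listed ones, but are neither listed nor needed, are in the scene too. Leave any blue or orange look-alike of the sample_jar alone.

How it is judged (in metres and radians):
At the end, for the whole second after the job is handed in: From the mark next to the red post on: test-strip tube, red-lidded jar, dropper bottle, green-capped jar, each within 15 mm of its mark's centre, standing on it, upright within 0.1 rad, at rest and released; timer within 20 mm of where it stood (((horizontal distance between post_red and mark_a below 0.15 m and horizontal distance between canister and mark_a below 0.015 m and horizontal distance between cotton_jar and mark_b below 0.015 m and horizontal distance between dropper_bottle and mark_c below 0.015 m and horizontal distance between sample_jar and mark_d below 0.015 m) or (horizontal distance between post_red and mark_d below 0.15 m and horizontal distance between canister and mark_d below 0.015 m and horizontal distance between cotton_jar and mark_c below 0.015 m and horizontal distance between dropper_bottle and mark_b below 0.015 m and horizontal distance between sample_jar and mark_a below 0.015 m)) and height (world z) of canister between 0.005 and 0.014 m and angle between each of canister, cotton_jar, dropper_bottle, sample_jar's own z axis and vertical below 0.1 rad and linear speed of each of canister, cotton_jar, dropper_bottle, sample_jar below 0.02 m/s and angular speed of each of canister, cotton_jar, dropper_bottle, sample_jar below 0.2 rad/s and contact force between each of canister, cotton_jar, dropper_bottle, sample_jar and the fingers below 0.05 N and height (world z) of cotton_jar between 0.005 and 0.014 m and height (world z) of dropper_bottle between 0.005 and 0.014 m and height (world z) of sample_jar between 0.005 and 0.014 m and distance of timer from where it was at the start of the episode below 0.02 m); the robot touches nothing.
It fails at once if a container was tipped over (more than 0.8 rad from upright) (angle between any of canister, cotton_jar, dropper_bottle, sample_jar's own z axis and vertical above 0.8 rad).
It fails at once if the timer was moved more than 20 mm (distance of timer from where it was at the start of the episode above 0.02 m).
It also fails if it takes over 96 s, if anything falls off the work surface, if the arm or the gripper's body presses on something with over 40 N, if the wrist force passes 120 N, or if a joint passes its speed limit or range.

## Working session

There is one attempt and no reset: what is moved stays moved. The work goes in short steps, Python scripts to look and compute and a tool call to move; the robot and the scene stay as the last step left them, time stands still between calls to the robot, and variables do not carry over. Pictures are saved under pics/ and viewed, about 12 in all and at most 16, crops included, and the job is handed in when it is done.

Besides the shell and the picture viewer there is one more tool, called after "Call:" as name(argument=value, ...) on one line, values as JSON. send_rows: Moves the arm, as the interface text tells. Its arguments: {"type":"object","properties":{"motion":{"type":"array"},"grip_force":{"type":"number"}},"required":["motion"]}

```bash
mkdir -p pics
cat > h.py <<'E'
import numpy as np,cv2
from rig import ctrl,get_image,camera_model
def snap(n):
    m=camera_model(n); im,d=get_image(n); np.savez(f'{n}.npz',im=im,d=d,**{k:np.array(v) for k,v in m.items()})
    return im,d,m
def K(m): return 200/np.tan(np.radians(m['vfov'])/2)
def pt(m,u,v,z):  # ray onto plane z
    R=np.array(m['R']);t=np.array(m['t']);f=K(m)
    c=-R.T@t; r=R.T@np.array([(u-m['cx'])/f,(v-m['cy'])/f,1]); return c+r*(z-c[2])/r[2]
def cloud(m,d):
    f=K(m); v,u=np.mgrid[:400,:640]; P=np.dstack([(u-m['cx'])/f*d,(v-m['cy'])/f*d,d])-np.array(m['t'])
    return P@np.array(m['R'])
E
python3 - <<'E'
from h import *
o=ctrl.get_obs();print(o['ee_pos'],np.round(o['eef_rot'],3),o['finger_gap'])
for n in('scene','top'):
    im,d,m=snap(n);cv2.imwrite(f'pics/{n}0.png',im[:,:,::-1]);print(n,m,(d>0).mean())
E
```

```text
[183.29666284 596.99871018 221.82817489] [[-0.956  0.293 -0.   ]
 [ 0.293  0.956 -0.002]
 [-0.    -0.002 -1.   ]] 87.8883207915541
scene {'vfov': 47.39767543770209, 'cx': 318.1352366103692, 'cy': 195.14832105079867, 'R': array([[ 0.56422438, -0.82537032,  0.02036352],
       [-0.44928512, -0.32763789, -0.83114156],
       [ 0.69267144,  0.45980131, -0.55568789]]), 't': array([-364.72917875,  266.08631789,  933.92941636])} 0.99604296875
top {'vfov': 43.63802123749924, 'cx': 326.0961389966595, 'cy': 203.3908125732746, 'R': array([[ 0.06683203, -0.9977503 ,  0.00527379],
       [-0.97488923, -0.06642422, -0.21255307],
       [ 0.2124252 ,  0.00906399, -0.97713529]]), 't': array([-104.20758494,  530.79050869, 1308.67975953])} 0.99604296875
```

View pics/scene0.png

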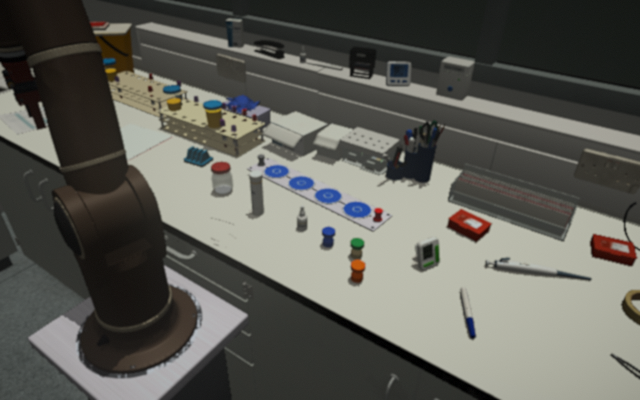

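View pics/top0.png

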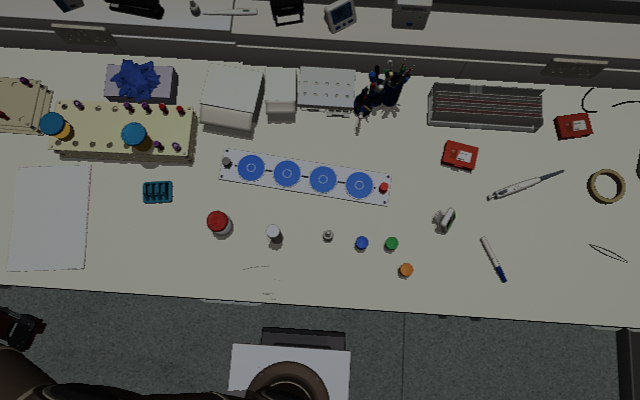

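The scene view shows, from left to right, the red-lidded jar (222,178), tube (257,192), dropper (302,218), blue decoy (328,236), green jar (357,247) and orange decoy (357,270), with the timer at (428,252). The top view has pads at (251,168) to (360,185) and the red post at (384,187) on the right. So the tube goes to d, the red jar to c, the dropper to b and the green jar to a.

Run:
```python
from h import *
def tri(a,ua,b,ub):
    A=[];B=[]
    for m,(u,v) in((a,ua),(b,ub)):
        R,t,f=m['R'],m['t'],K(m);x,y=(u-m['cx'])/f,(v-m['cy'])/f
        for s,r in((x,0),(y,1)): A.append(R[r]-s*R[2]);B.append(s*t[2]-t[r])
    return np.linalg.lstsq(np.array(A),np.array(B),rcond=None)[0]
S=np.load('scene.npz');T=np.load('top.npz')
def blobs(D,h0,h1,box,smin=110,vmin=50):
    hsv=cv2.cvtColor(D['im'],cv2.COLOR_RGB2HSV);H=hsv[...,0]
    k=((H>=h0)&(H<=h1) if h0<h1 else (H>=h0)|(H<=h1))&(hsv[...,1]>smin)&(hsv[...,2]>vmin)
    q=np.zeros_like(k);x0,y0,x1,y1=box;q[y0:y1,x0:x1]=k[y0:y1,x0:x1]
    n,l,s,c=cv2.connectedComponentsWithStats(q.astype(np.uint8))
    return [(*np.round(c[i],1),s[i,4]) for i in range(1,n) if s[i,4]>12]
bs=(205,140,450,300);bt=(200,140,470,285)
for name,h0,h1 in(('red',170,8),('green',45,85),('blue',105,125)):
    a=blobs(S,h0,h1,bs);b=blobs(T,h0,h1,bt);print(name,a,b)
    for p in b:
        for z in(8,48,86): print('   ',p,z,np.round(pt(T,p[0],p[1],z)[:2]))
    if len(a)==len(b):
        for p,q in zip(sorted(a),sorted(b)): print('  tri',np.round(tri(S,p[:2],T,q[:2]),1))
for n,D in(('scene',S),('top',T)):
    P=cloud(D,D['d'].astype(float))
    for nm,bx in dict(scene=dict(tube=(248,165,267,215),drop=(295,205,310,232),jar=(208,160,235,196),green=(348,236,366,260),timer=(412,234,443,272)),top=dict(tube=(262,220,285,246),drop=(320,227,337,243),jar=(205,208,234,240),green=(384,235,400,252),timer=(430,204,458,234)))[n].items():
        Q=P[bx[1]:bx[3],bx[0]:bx[2]].reshape(-1,3);zt=np.percentile(Q[:,2],98);q=Q[Q[:,2]>zt-8];w=Q[Q[:,2]>12]
        print(n,nm,'ztop',round(zt),'top c',np.round((q.min(0)+q.max(0))/2),'bounds',np.round(w.min(0)),np.round(w.max(0)))
```

```text
red [(np.float64(220.3), np.float64(166.8), np.int32(143)), (np.float64(377.8), np.float64(213.9), np.int32(78))] [(np.float64(455.0), np.float64(153.3), np.int32(471)), (np.float64(383.5), np.float64(186.3), np.int32(55)), (np.float64(216.4), np.float64(220.4), np.int32(320))]
    (np.float64(455.0), np.float64(153.3), np.int32(471)) 8 [ 721. -431.]
    (np.float64(455.0), np.float64(153.3), np.int32(471)) 48 [ 708. -421.]
    (np.float64(455.0), np.float64(153.3), np.int32(471)) 86 [ 694. -411.]
    (np.float64(383.5), np.float64(186.3), np.int32(55)) 8 [ 608. -228.]
    (np.float64(383.5), np.float64(186.3), np.int32(55)) 48 [ 598. -224.]
    (np.float64(383.5), np.float64(186.3), np.int32(55)) 86 [ 588. -220.]
    (np.float64(216.4), np.float64(220.4), np.int32(320)) 8 [478. 237.]
    (np.float64(216.4), np.float64(220.4), np.int32(320)) 48 [471. 228.]
    (np.float64(216.4), np.float64(220.4), np.int32(320)) 86 [465. 219.]
green [(np.float64(356.9), np.float64(242.8), np.int32(92)), (np.float64(436.4), np.float64(252.9), np.int32(39)), (np.float64(428.0), np.float64(263.8), np.i
[... 2272 characters left out ...]
ar ztop 85 top c [  85. -199.  412.] bounds [-322. -643.   12.] [492. 246. 748.]
scene green ztop 48 top c [  68. -440.  394.] bounds [-322. -643.   12.] [ 458. -237.  748.]
scene timer ztop 69 top c [ 111. -512.  405.] bounds [-322. -643.   12.] [ 544. -371.  748.]
top tube ztop 132 top c [352.   1. 758.] bounds [246. -81.  12.] [ 458.   83. 1392.]
top drop ztop 75 top c [352. -80. 730.] bounds [246. -93.  18.] [ 467.  -65. 1392.]
top jar ztop 91 top c [368.  82. 737.] bounds [246. -81.  14.] [ 491.  244. 1392.]
top green ztop 53 top c [ 352. -175.  719.] bounds [ 246. -270.   14.] [ 457.  -81. 1392.]
top timer ztop 73 top c [ 396. -248.  729.] bounds [ 246. -432.   12.] [ 545.  -81. 1392.]
```

Run:
```python
from h import *
S=np.load('scene.npz');T=np.load('top.npz')
for n,D in(('scene',S),('top',T)):
    P=cloud(D,D['d'].astype(float))
    for nm,bx in dict(scene=dict(tube=(248,165,267,215),drop=(295,205,310,232),jar=(208,160,235,196),green=(348,236,366,260),timer=(412,234,443,272)),top=dict(tube=(262,220,285,246),drop=(320,227,337,243),jar=(205,208,234,240),green=(384,235,400,252),timer=(430,204,458,234)))[n].items():
        v,u=np.mgrid[bx[1]:bx[3],bx[0]:bx[2]];Q=P[v,u];ok=(D['d'][v,u]>0)&(Q[...,2]<200)
        zt=np.percentile(Q[ok][:,2],97);k=ok&(Q[...,2]>zt-6);q=Q[k];w=Q[ok&(Q[...,2]>15)]
        hh=dict(tube=128,drop=74,jar=86,green=48,timer=71)[nm]
        print(n,nm,'zt',round(zt),'top med',np.round(np.mean(q,0)),k.sum(),'ray',np.round(pt(D,u[k].mean(),v[k].mean(),hh)[:2]),'bnd',np.round(w.min(0)),np.round(w.max(0)))
```

```text
scene tube zt 126 top med [438.  60. 125.] 95 ray [435.  56.] bnd [421.  43.  15.] [457.  79. 128.]
scene drop zt 62 top med [453. -81.  65.] 22 ray [442. -89.] bnd [439. -94.  15.] [464. -69.  72.]
scene jar zt 85 top med [462. 215.  83.] 172 ray [459. 212.] bnd [431. 184.  15.] [492. 246.  87.]
scene green zt 47 top med [ 440. -254.   45.] 115 ray [ 437. -256.] bnd [ 422. -271.   15.] [ 458. -237.   49.]
scene timer zt 68 top med [ 516. -399.   67.] 115 ray [ 511. -400.] bnd [ 484. -431.   15.] [ 544. -371.   72.]
top tube zt 132 top med [440.  63. 129.] 138 ray [441.  63.] bnd [424.  45.  16.] [458.  83. 135.]
top drop zt 71 top med [454. -79.  74.] 12 ray [454. -79.] bnd [441. -93.  18.] [467. -65.  79.]
top jar zt 90 top med [464. 217.  87.] 278 ray [464. 217.] bnd [434. 186.  15.] [491. 244.  94.]
top green zt 53 top med [ 441. -253.   50.] 98 ray [ 442. -253.] bnd [ 424. -270.   16.] [ 457. -237.   55.]
top timer zt 72 top med [ 520. -398.   71.] 110 ray [ 520. -398.] bnd [ 486. -432.   15.] [ 545. -369.   77.]
```

Call:
send_rows(motion=[-37.8,-28.4,4.2,0,0,73,0,-37.8,-28.4,4.2,0,0,73,0,-37.8,-28.4,4.2,0,0,73,0,-37.8,-28.4,4.2,0,0,73,0,-37.8,-28.4,4.2,0,0,73,0,-37.8,-28.4,4.2,0,0,73,0,-37.8,-28.4,4.2,0,0,73,0,-37.8,-28.4,4.2,0,0,73,0,-37.8,-28.4,4.2,0,0,73,0,-37.8,-28.4,4.2,0,0,73,0,-37.8,-28.4,4.2,0,0,73,0,-37.8,-28.4,4.2,0,0,73,0], grip_force=20)

```text
time: 1.6
ee_pos: [460.9, 216.1, 180.7]
eef_rot: [[-0.001, 1.0, -0.0], [1.0, 0.001, 0.0], [0.0, -0.0, -1.0]]
force: [-0.8, 0.6, 0.8]
finger_gap: 88.0
```

Run:
```python
from h import *
o=ctrl.get_obs();print(o['time'],o['ee_pos'],np.round(o['eef_rot'],3),np.round(o['joints']))
im,d,m=snap('wrist');cv2.imwrite('pics/w1.png',im[:,:,::-1]);print(-np.array(m['R']).T@m['t'])
P=cloud(m,d.astype(float));ok=(d>0)
hsv=cv2.cvtColor(im,cv2.COLOR_RGB2HSV);r=((hsv[...,0]>170)|(hsv[...,0]<8))&(hsv[...,1]>110)&(hsv[...,2]>50)
k=ok&r&(P[...,2]>75)&(P[...,2]<100);q=P[k]
if len(q): print(len(q),q.min(0),q.max(0),np.median(q[:,2]))
```

```text
1.6 [460.89857973 216.0885165  180.66520063] [[-0.001  1.    -0.   ]
 [ 1.     0.001  0.   ]
 [ 0.    -0.    -1.   ]] [-50.  15.  23. 111.  -7.  55. -23.]
[459.81630737 284.90309003 342.50582177]
3717 [435.04632458 193.41923929  77.07206739] [489.10130768 247.37006201  88.63962982] 85.70323083450505
```

View pics/w1.png

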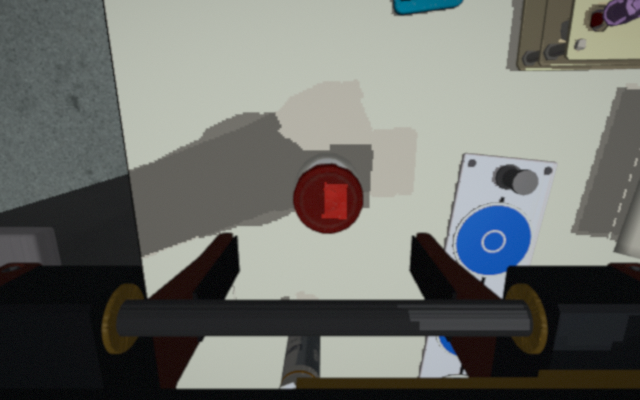

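The wrist view has the red lid at about (328,199) and pad a's ring at (494,241). I'll cast rays onto both as a check.

Run:
```python
from h import *
m=np.load('wrist.npz');print(pt(m,328,199,86),pt(m,494,241,8))
```

```text
[462.57712167 220.68915453  86.        ] [637.28969863 155.87397575   8.        ]
```

Call:
send_rows(motion=[0.3,0.1,6,0,0,0,0,0.3,0.1,11,0,0,0,0,0.3,0.1,15.2,0,0,0,0,0.3,0.1,15.2,0,0,0,0,0.3,0.1,15.2,0,0,0,0,0.3,0.1,15.2,0,0,0,1,0.3,0.1,15.2,0,0,0,1,0.3,0.1,15.2,0,0,0,1,0.3,0.1,15.2,0,0,0,1,0.3,0.1,15.2,0,0,0,1,0.3,0.1,15.2,0,0,0,1,0.3,0.1,15.2,0,0,0,1], grip_force=20)

```text
time: 3.15
ee_pos: [463.3, 218.5, 29.5]
eef_rot: [[0.001, 1.0, 0.002], [1.0, -0.001, 0.001], [0.001, 0.002, -1.0]]
force: [-0.2, 0.8, 7.1]
finger_gap: 59.3
```

Call:
send_rows(motion=[0,0,-2,0,0,0,1,0,0,-5,0,0,0,1,-1.5,1,-6,0,0,0,1,-4.5,3,-6,0,0,0,1,-8.5,5.2,-6,0,0,0,1,-12.5,7.4,-6,0,0,0,1,-16.5,9.8,-6,0,0,0,1,-20.5,12,-6,0,0,0,1,-24,14,-6,0,0,0,1,-26.5,15.2,-6,0,0,0,1,-27.2,15.6,-6,0,0,0,1,-27.2,15.6,-6,0,0,0,1])

```text
time: 4.65
ee_pos: [617.4, -54.5, 87.7]
eef_rot: [[0.002, 1.0, -0.002], [1.0, -0.002, 0.0], [0.0, -0.002, -1.0]]
force: [-0.8, 0.4, -3.7]
finger_gap: 59.2
```

```bash
cat > w.py <<'E'
import sys
from h import *
o=ctrl.get_obs();print(o['time'],np.round(o['ee_pos'],1),o['force'],round(o['finger_gap'],1))
im,d,m=snap('wrist');cv2.imwrite(f'pics/{sys.argv[1]}.png',im[:,:,::-1])
hsv=cv2.cvtColor(im,cv2.COLOR_RGB2HSV);hh=hsv[...,0]
P=cloud(m,d.astype(float))
for nm,k in(('red',((hh>170)|(hh<8))),('green',(hh>45)&(hh<85)),('blue',(hh>105)&(hh<125))):
    n,l,s,c=cv2.connectedComponentsWithStats((k&(hsv[...,1]>110)&(hsv[...,2]>50)).astype(np.uint8))
    for i in range(1,n):
        if s[i,4]>300:
            p=P[(l==i)&(d>0)];zt=np.percentile(p[:,2],90);(cc,r)=cv2.minEnclosingCircle(np.argwhere(l==i)[:,::-1].astype(np.float32))
            print(nm,'cent',np.round(c[i]),'circ',np.round(cc),round(r),'box',s[i,:4],'z',round(zt),'ray',np.round(pt(m,*cc,zt)[:2],1))
E
python3 w.py w2
```

```text
4.65 [617.4 -54.5  87.7] [-0.77060726  0.37213608 -3.68550939] 59.2
red cent [324. 270.] circ [324. 296.] 76 box [248 229 153  72] z 145 ray [616.3 -46. ]
red cent [324. 353.] circ [324. 336.] 69 box [255 336 139  41] z 145 ray [616.3 -62.1]
blue cent [339.  55.] circ [340.  53.] 63 box [281   0 118 116] z 9 ray [626.7  52.6]
blue cent [339.  55.] circ [340.  55.] 17 box [325  39  30  33] z 9 ray [626.4  51.5]
blue cent [325. 184.] circ [324. 206.] 52 box [272 156 105  68] z 80 ray [616.3 -32. ]
```

View pics/w2.png

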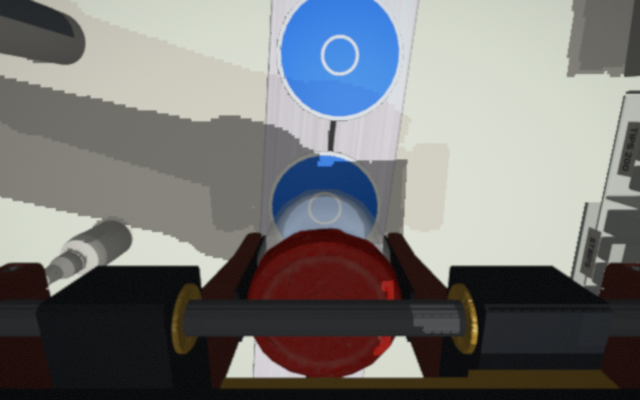

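The wrist view shows pad b's ring at (340,55). The gripped lid is centred near (324,302), within about 3 mm of mark c, which matches the camera rays. Lowering now.

Call:
send_rows(motion=[0,0.1,2.5,0,0,0,1,0,0.1,4.2,0,0,0,1,0,0.1,5,0,0,0,1,0,0.1,5,0,0,0,1,0,0.1,5,0,0,0,1,0,0.1,5,0,0,0,0,0,0.1,5,0,0,0,0,0,0.1,5,0,0,0,0,0,0.1,5,0,0,0,0,0,0.1,5,0,0,0,0,0,0.1,5,0,0,0,0])

```text
time: 6.08
ee_pos: [619.1, -54.1, 38.6]
eef_rot: [[0.001, 1.0, -0.0], [1.0, -0.001, 0.0], [0.0, -0.0, -1.0]]
force: [-0.2, 0.1, 0.1]
finger_gap: 87.8
```

Call:
send_rows(motion=[0,0,-4,0,0,0,0,0,0,-10,0,0,0,0,0,0,-13,0,0,0,0,2,-3,-13,0,0,0,0,5.5,-8,-13,0,0,0,0,8.5,-13,-13,0,0,0,0,10.5,-17,-13,0,0,0,0,11.5,-18,-13,0,0,0,0,11.5,-18,-13,0,0,0,0,11.5,-18,-13,0,0,0,0])

```text
time: 7.32
ee_pos: [440.6, 60.5, 168.9]
eef_rot: [[0.002, 1.0, 0.001], [1.0, -0.002, -0.0], [-0.0, 0.001, -1.0]]
force: [0.0, -0.4, 0.3]
finger_gap: 87.6
```

```bash
python3 w.py w3
python3 - <<'E'
from h import *
D=np.load('wrist.npz');d=D['d'];P=cloud(D,d.astype(float));k=(d>0)&(P[...,2]>112)&(P[...,2]<140)&(np.hypot(P[...,0]-439,P[...,1]-61)<35)
q=P[k];print(len(q),q.min(0),q.max(0));v,u=np.nonzero(k);print(u.min(),u.max(),v.min(),v.max())
E
```

```text
7.325 [440.6  60.5 168.9] [ 0.00297732 -0.40453342  0.25248551] 87.6
blue cent [544.  81.] circ [543.  80.] 48 box [500  36  88  91] z 9 ray [635.1 157.6]
blue cent [544.  82.] circ [544.  82.] 13 box [533  71  23  23] z 9 ray [635.7 155.9]
blue cent [516. 194.] circ [516. 194.] 42 box [476 156  80  77] z 9 ray [625.3  53.1]
blue cent [516. 195.] circ [516. 196.] 11 box [506 186  21  20] z 9 ray [625.9  51.2]
blue cent [490. 268.] circ [492. 268.] 25 box [467 259  51  22] z 21 ray [605.4 -19.1]
blue cent [451. 367.] circ [449. 366.] 15 box [438 352  27  26] z 9 ray [ 578.2 -144.3]
2585 [422.18349777  46.12087924 112.38259585] [456.44206718  85.39787586 129.7722648 ]
297 351 187 247
```

View pics/w3.png

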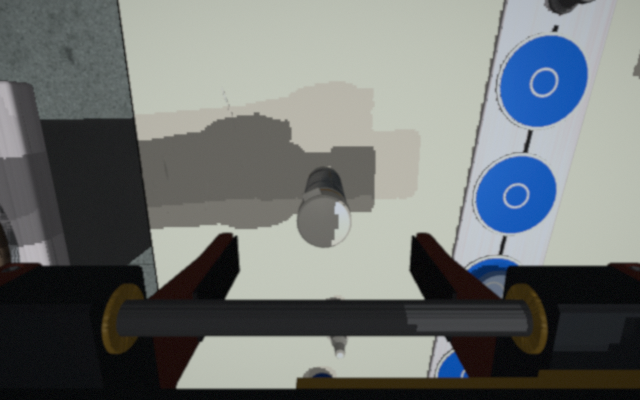

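The tube's cap is at about (324,220), clear of everything around it.

```bash
python3 -c "
from h import *
m=np.load('wrist.npz');print(pt(m,324,220,128))"
```

```text
[439.31344924  65.04379509 128.        ]
```

Call:
send_rows(motion=[0.3,-0.1,5,0,0,0,0,0.3,-0.1,9,0,0,0,0,0.3,-0.1,10.9,0,0,0,0,0.3,-0.1,10.9,0,0,0,0,0.3,-0.1,10.9,0,0,0,0,0.3,-0.1,10.9,0,0,0,1,0.3,-0.1,10.9,0,0,0,1,0.3,-0.1,10.9,0,0,0,1,0.3,-0.1,10.9,0,0,0,1,0.3,-0.1,10.9,0,0,0,1,0.3,-0.1,10.9,0,0,0,1,0.3,-0.1,10.9,0,0,0,1], grip_force=10)

```text
time: 8.88
ee_pos: [438.3, 64.1, 59.6]
eef_rot: [[0.001, 1.0, -0.0], [1.0, -0.001, -0.0], [-0.0, -0.0, -1.0]]
force: [0.3, -0.1, -0.0]
finger_gap: 34.5
```

Call:
send_rows(motion=[0,0,0,0,0,0,1,0,0,-2,0,0,0,1,0,0,-5,0,0,0,1,-1.5,1.2,-6,0,0,0,1,-4.5,3.5,-6,0,0,0,1,-8.5,6.5,-6,0,0,0,1,-12.5,9.6,-6,0,0,0,1,-16.5,12.6,-6,0,0,0,1,-20,15.3,-6,0,0,0,1,-22,16.8,-6,0,0,0,1,-22,16.9,-6,0,0,0,1,-22,16.9,-6,0,0,0,1])

```text
time: 10.38
ee_pos: [606.4, -155.9, 118.7]
eef_rot: [[0.001, 1.0, -0.001], [1.0, -0.001, 0.001], [0.001, -0.001, -1.0]]
force: [0.1, -0.1, -0.9]
finger_gap: 34.5
```

```bash
python3 w.py w4
```

```text
10.375 [ 606.4 -155.9  118.7] [ 0.11683904 -0.06103049 -0.91015378] 34.5
red cent [350.  47.] circ [351.  45.] 58 box [297   0 107 104] z 95 ray [618.8 -53.9]
blue cent [322.  95.] circ [337.  68.] 52 box [288  36  96  84] z 53 ray [613.2 -59.4]
blue cent [325. 189.] circ [325. 200.] 47 box [279 156  93  80] z 9 ray [ 605.9 -155.8]
blue cent [105. 227.] circ [106. 224.] 37 box [ 70 201  73  54] z 48 ray [ 448.3 -163.8]
```

View pics/w4.png

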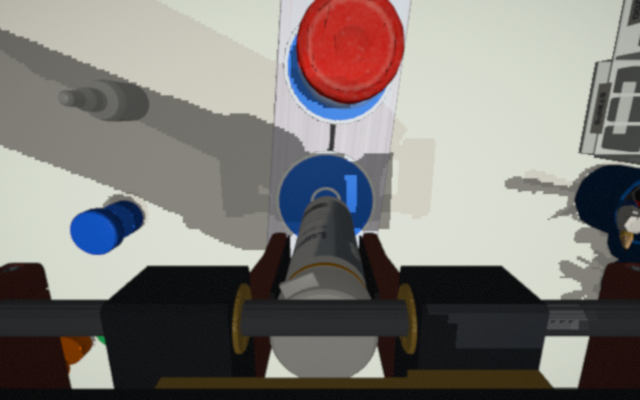

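The gripped tube is over pad d (325,196), and the red jar stands on pad c with its lid ray at (619,-54). Lowering the tube.

Call:
send_rows(motion=[0,0,2.5,0,0,0,1,0,0,4.2,0,0,0,1,0,0,5,0,0,0,1,0,0,5.1,0,0,0,1,0,0,5.1,0,0,0,1,0,0,5.1,0,0,0,1,0,0,5.1,0,0,0,0.4,0,0,5.1,0,0,0,0.2,0,0,5.1,0,0,0,0,0,0,5.1,0,0,0,0,0,0,5.1,0,0,0,0,0,0,5.1,0,0,0,0])

```text
time: 11.92
ee_pos: [607.0, -156.1, 68.6]
eef_rot: [[0.001, 1.0, -0.0], [1.0, -0.001, 0.0], [0.0, -0.0, -1.0]]
force: [0.3, -0.2, -0.9]
finger_gap: 87.0
```

Call:
send_rows(motion=[0,0,-3,0,0,0,0,0,0,-7.5,0,0,0,0,0,0,-9.5,0,0,0,0,0,-1,-10,0,0,0,0,1.5,-4,-10,0,0,0,0,4,-9,-10,0,0,0,0,6.5,-13.5,-8,0,0,0,0,7.6,-15.4,-6,0,0,0,0,7.6,-15.4,-6,0,0,0,0,7.6,-15.4,-6,0,0,0,0])

```text
time: 13.18
ee_pos: [453.9, -80.4, 129.0]
eef_rot: [[0.001, 1.0, 0.001], [1.0, -0.001, -0.0], [-0.0, 0.001, -1.0]]
force: [0.8, 0.0, -0.2]
finger_gap: 87.5
```

```bash
python3 w.py w5;python3 - <<'E'
from h import *
D=np.load('wrist.npz');d=D['d'];P=cloud(D,d.astype(float))
for a,b in((15,48),(60,90)):
    k=(d>0)&(P[...,2]>a)&(P[...,2]<b)&(np.hypot(P[...,0]-453,P[...,1]+80)<35)
    q=P[k];print(len(q),q.min(0),q.max(0))
E
```

```text
13.175 [453.9 -80.4 129. ] [ 0.81829613  0.00908627 -0.18757151] 87.5
red cent [598. 184.] circ [598. 182.] 53 box [550 138  90  91] z 95 ray [613.8 -51.1]
blue cent [552.  37.] circ [556.  32.] 56 box [502   0 104  81] z 9 ray [628.7  48. ]
blue cent [554.  27.] circ [554.  26.] 15 box [540  12  28  30] z 9 ray [625.7  51.3]
blue cent [503. 158.] circ [519. 162.] 50 box [474 117  85  92] z 26 ray [604.8 -48.6]
blue cent [494. 255.] circ [495. 263.] 38 box [457 239  77  39] z 9 ray [ 606.  -141.9]
blue cent [306. 289.] circ [306. 292.] 16 box [291 277  31  23] z 44 ray [ 437.6 -150.4]
752 [438.97120084 -88.71285162  15.02012919] [466.65091985 -63.6421867   46.95111515]
226 [447.64465389 -81.90732625  60.00389672] [458.22195424 -72.14300113  75.3379335 ]
```

View pics/w5.png

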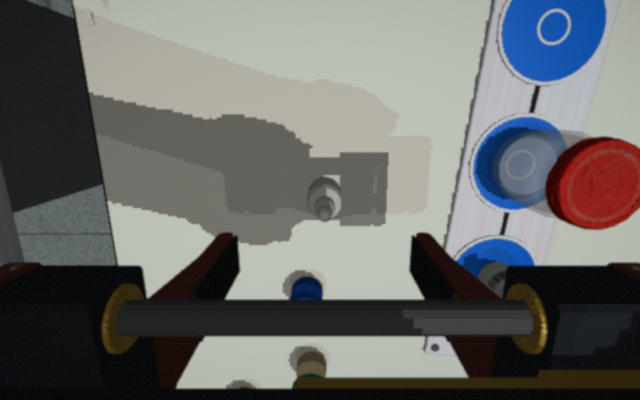

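The dropper stands at (325,195), between the open fingers. The blue decoy (306,289) is clear of them.

Call:
send_rows(motion=[0.2,-0.1,5,0,0,0,0,0.2,-0.1,9,0,0,0,0,0.2,-0.1,11.7,0,0,0,0,0.2,-0.1,11.7,0,0,0,0,0.2,-0.1,11.7,0,0,0,0,0.2,-0.1,11.7,0,0,0,1,0.2,-0.1,11.7,0,0,0,1,0.2,-0.1,11.7,0,0,0,1,0.2,-0.1,11.7,0,0,0,1,0.2,-0.1,11.7,0,0,0,1,0.2,-0.1,11.7,0,0,0,1,0.2,-0.1,11.7,0,0,0,1], grip_force=8)

```text
time: 14.72
ee_pos: [452.1, -77.9, 11.6]
eef_rot: [[0.001, 1.0, 0.0], [1.0, -0.001, 0.0], [0.0, 0.0, -1.0]]
force: [0.8, -0.4, -0.0]
finger_gap: 27.7
```

Call:
send_rows(motion=[0,0,0,0,0,0,1,0,0,-2,0,0,0,1,0,0,-5,0,0,0,1,1,1,-6,0,0,0,1,3,4,-6,0,0,0,1,5.5,7.5,-6,0,0,0,1,8,11,-6,0,0,0,1,10.5,14.5,-6,0,0,0,1,12.5,17,-6,0,0,0,1,13,17.6,-6,0,0,0,1,13,17.6,-6,0,0,0,1,13,17.6,-6,0,0,0,1])

```text
time: 16.23
ee_pos: [627.3, 50.8, 71.4]
eef_rot: [[0.002, 1.0, -0.001], [1.0, -0.002, -0.0], [-0.0, -0.001, -1.0]]
force: [-0.1, -0.2, -0.5]
finger_gap: 27.8
```

```bash
python3 w.py w6
```

```text
16.225 [627.3  50.8  71.4] [-0.06103507 -0.2170413  -0.54595884] 27.8
blue cent [341.  54.] circ [342.  50.] 67 box [278   0 127 117] z 9 ray [637.2 156.9]
blue cent [341.  52.] circ [340.  52.] 18 box [325  34  33  36] z 9 ray [636.3 156.1]
blue cent [325. 198.] circ [325. 213.] 56 box [269 160 112  86] z 9 ray [626.3  53.2]
blue cent [325. 213.] circ [325. 215.] 15 box [310 202  30  22] z 9 ray [626.2  52. ]
blue cent [354. 347.] circ [354. 351.] 17 box [344 335  19  33] z 43 ray [645.1 -29.8]
```

View pics/w6.png

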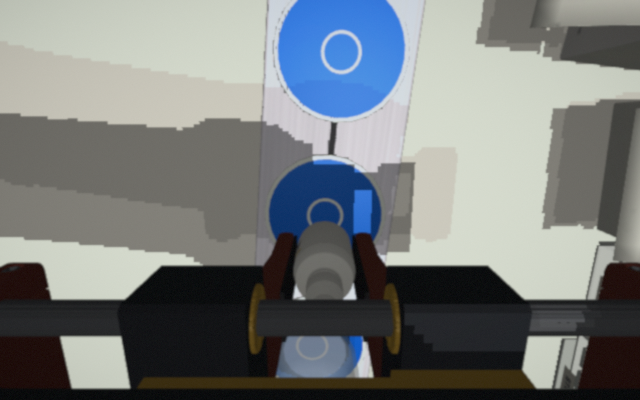

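The dropper is held upright over pad b, whose ring is at (325,214). Lowering it.

Call:
send_rows(motion=[0.1,0,2.5,0,0,0,1,0.1,0,4.2,0,0,0,1,0.1,0,5,0,0,0,1,0.1,0,5.2,0,0,0,1,0.1,0,5.2,0,0,0,1,0.1,0,5.2,0,0,0,1,0.1,0,5.2,0,0,0,0.6,0.1,0,5.2,0,0,0,0.3,0.1,0,5.2,0,0,0,0,0.1,0,5.2,0,0,0,0,0.1,0,5.2,0,0,0,0,0.1,0,5.2,0,0,0,0])

```text
time: 17.77
ee_pos: [628.3, 52.9, 19.6]
eef_rot: [[0.001, 1.0, -0.0], [1.0, -0.001, 0.0], [0.0, -0.0, -1.0]]
force: [0.4, -0.2, 0.5]
finger_gap: 81.7
```

Call:
send_rows(motion=[0,0,-4,0,0,0,0,0,0,-9.5,0,0,0,0,0,0,-13,0,0,0,0,0,-4,-13,0,0,0,0,-3,-9,-13,0,0,0,0,-8,-13,-13,0,0,0,0,-13.5,-15.5,-13,0,0,0,0,-19,-17.5,-13,0,0,0,0,-24.5,-18.8,-12,0,0,0,0,-29,-18.8,-11,0,0,0,0,-30.6,-18.8,-11,0,0,0,0,-30.6,-18.8,-11,0,0,0,0])

```text
time: 19.27
ee_pos: [439.8, -253.4, 129.7]
eef_rot: [[0.003, 1.0, -0.0], [1.0, -0.003, -0.0], [-0.0, -0.0, -1.0]]
force: [-0.2, -0.4, 0.6]
finger_gap: 87.7
```

```bash
python3 w.py w7;python3 - <<'E'
from h import *
D=np.load('wrist.npz');d=D['d'];P=cloud(D,d.astype(float))
k=(d>0)&(P[...,2]>40)&(P[...,2]<60)&(np.hypot(P[...,0]-440,P[...,1]+252)<30)
q=P[k];print(len(q),q.min(0),q.max(0))
E
```

```text
19.275 [ 439.8 -253.4  129.7] [-0.16153629 -0.38276956  0.58176535] 87.7
red cent [527. 166.] circ [527. 165.] 26 box [501 150  53  35] z 38 ray [ 590.3 -222.4]
green cent [326. 206.] circ [326. 205.] 23 box [304 184  45  44] z 48 ray [ 440.1 -250.3]
blue cent [527.  76.] circ [538.  75.] 55 box [488  23  93 105] z 9 ray [ 605.8 -156.5]
blue cent [320.  93.] circ [320.  93.] 25 box [296  68  49  51] z 48 ray [ 436.3 -171. ]
1629 [ 423.36383576 -269.08584831   40.08294225] [ 457.15695407 -234.62879405   49.65409548]
```

View pics/w7.png

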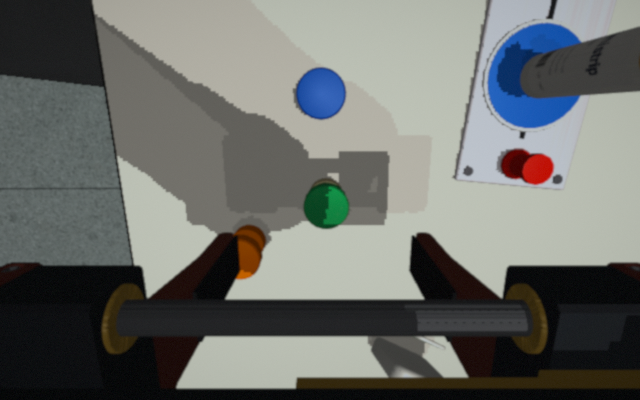

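The green cap is at (326,205), the blue decoy at (320,93) and the orange decoy at (247,252), just beside the left finger. I'll go down with the jaws partly closed to keep clear of it.

Call:
send_rows(motion=[0.1,0,3,0,0,0,0.35,0.1,0,4,0,0,0,0.35,0.1,0,6,0,0,0,0.35,0.1,0,9,0,0,0,0.35,0.1,0,11.8,0,0,0,0.35,0.1,0,11.8,0,0,0,0.35,0.1,0,11.8,0,0,0,0.35,0.1,0,11.8,0,0,0,1,0.1,0,11.8,0,0,0,1,0.1,0,11.8,0,0,0,1,0.1,0,11.8,0,0,0,1,0.1,0,11.8,0,0,0,1], grip_force=8)

```text
time: 20.82
ee_pos: [440.4, -252.1, 12.1]
eef_rot: [[0.001, 1.0, 0.001], [1.0, -0.001, -0.0], [-0.0, 0.001, -1.0]]
force: [0.6, 0.7, 5.7]
finger_gap: 34.0
```

Call:
send_rows(motion=[0,0,-2,0,0,0,1,0,0,-6,0,0,0,1,3,0,-9,0,0,0,1,8,0,-9,0,0,0,1,13,0,-9,0,0,0,1,18,0,-9,0,0,0,1,23,1,-9,0,0,0,1,28,3,-9,0,0,0,1,33,6.5,-9,0,0,0,1,37,11,-9,0,0,0,1,40,16,-9,0,0,0,1,40.8,19.4,-8,0,0,0,1])

```text
time: 22.32
ee_pos: [636.2, 159.3, 91.5]
eef_rot: [[-0.003, 1.0, 0.001], [1.0, 0.003, 0.001], [0.001, 0.001, -1.0]]
force: [1.1, 0.5, -0.1]
finger_gap: 34.1
```

Call:
send_rows(motion=[0,0.3,1,0,0,0,1,0,0.3,2,0,0,0,1,0,0.3,2,0,0,0,1])

```text
time: 22.7
ee_pos: [635.7, 155.1, 70.6]
eef_rot: [[0.002, 1.0, -0.003], [1.0, -0.002, -0.001], [-0.001, -0.003, -1.0]]
force: [0.6, 0.3, -0.1]
finger_gap: 33.8
```

```bash
python3 w.py w8
```

```text
22.7 [635.7 155.1  70.6] [ 0.60770251  0.30366143 -0.13714669] 33.8
green cent [324. 273.] circ [324. 282.] 42 box [284 240  82  60] z 107 ray [634.4 157.7]
blue cent [327. 200.] circ [327. 213.] 56 box [272 160 112  96] z 9 ray [636.5 157.9]
blue cent [328. 213.] circ [327. 216.] 15 box [313 202  30  23] z 9 ray [636.5 156.4]
blue cent [284. 355.] circ [288. 356.] 23 box [268 335  33  43] z 9 ray [606.5  43.8]
blue cent [347. 354.] circ [346. 354.] 25 box [331 335  34  43] z 9 ray [651.1  44.7]
```

View pics/w8.png

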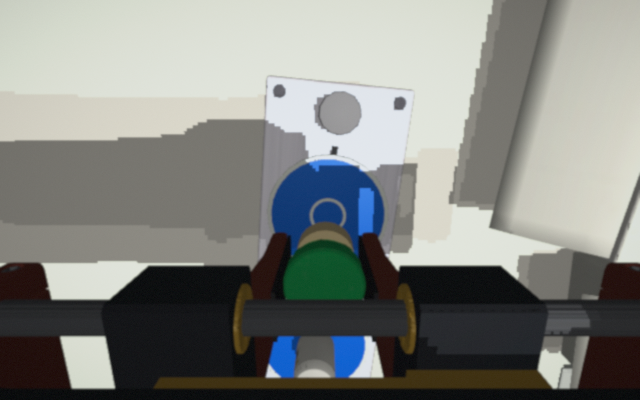

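The green jar is held over pad a, ring at (328,214), with a residual of about 1-2 mm. Lowering it.

Call:
send_rows(motion=[0,0.2,2.5,0,0,0,1,0,0.2,4.2,0,0,0,1,0,0.2,5,0,0,0,1,0,0.2,5.1,0,0,0,1,0,0.2,5.1,0,0,0,1,0,0.2,5.1,0,0,0,1,0,0.2,5.1,0,0,0,0.5,0,0.2,5.1,0,0,0,0.3,0,0.2,5.1,0,0,0,0,0,0.2,5.1,0,0,0,0,0,0.2,5.1,0,0,0,0,0,0.2,5.1,0,0,0,0])

```text
time: 24.25
ee_pos: [639.3, 155.9, 20.6]
eef_rot: [[0.001, 1.0, -0.0], [1.0, -0.001, 0.0], [0.0, -0.0, -1.0]]
force: [0.7, -0.4, -0.2]
finger_gap: 87.1
```

Call:
send_rows(motion=[0,0,-4,0,0,0,0,0,0,-9.5,0,0,0,0,0,0,-14,0,0,0,0,0,-5,-18,0,0,0,0,4,-11,-20,0,0,0,0,9,-17,-20,0,0,0,0,14,-22,-20,0,0,0,0,19,-25,-20,0,0,0,0,19,-25,-20,0,0,0,0,19,-25,-20,0,0,0,0])

```text
time: 25.5
ee_pos: [387.5, 348.5, 220.6]
eef_rot: [[-0.004, 1.0, -0.001], [1.0, 0.004, 0.001], [0.001, -0.001, -1.0]]
force: [0.8, 0.1, -0.4]
finger_gap: 87.6
```

Run:
```python
from h import *
print(ctrl.get_obs()['time'],ctrl.get_obs()['ee_pos'])
marks=dict(a=(637.5,156.5),b=(627.5,52),c=(617.5,-53),d=(607,-157))
for n in('scene','top'):
    im,d,m=snap(n);P=cloud(m,d.astype(float))
    if n=='top': o=im[120:300,180:500]; cv2.imwrite('pics/t9.png',cv2.resize(o,None,fx=2.4,fy=2.4)[:,:,::-1])
    else: cv2.imwrite('pics/s9.png',cv2.resize(im[130:290,190:450],None,fx=3,fy=3)[:,:,::-1])
    for k,r,z0,z1 in(('a',17,22,60),('b',14,22,50),('c',30,75,100),('d',17.5,110,140)):
        x,y=marks[k];s=(d>0)&(np.hypot(P[...,0]-x,P[...,1]-y)<45)&(P[...,2]>z0)&(P[...,2]<z1);q=P[s]
        print(n,k,'bbox centre',np.round((q.min(0)+q.max(0))[:2]/2-np.array([x,y]),1),'size',np.round(np.ptp(q,axis=0)),'zmax',round(q[:,2].max()))
    s=(d>0)&(P[...,2]>15)&(P[...,2]<85)&(abs(P[...,0]-515)<45)&(abs(P[...,1]+400)<45);print('timer',P[s].min(0),P[s].max(0))
```

```text
25.5 [387.54676075 348.48193688 220.63514206]
scene a bbox centre [-0.2 -4. ] size [35. 33. 36.] zmax 58
scene b bbox centre [-2.6 -2.1] size [25. 28. 28.] zmax 50
scene c bbox centre [ 1.8 -3. ] size [56. 55. 19.] zmax 95
scene d bbox centre [0.7 0.2] size [36. 38. 27.] zmax 137
timer [ 485.66888216 -431.59760165   15.15060204] [ 544.16131304 -370.25386824   71.12234528]
top a bbox centre [ 2.4 -2.6] size [35. 33. 36.] zmax 60
top b bbox centre [-1.5 -0.9] size [25. 27. 27.] zmax 50
top c bbox centre [ 1.9 -1.2] size [55. 55. 23.] zmax 100
top d bbox centre [3.2 1.3] size [34. 39. 28.] zmax 140
timer [ 485.53445617 -430.56764915   15.06163468] [ 544.94244143 -369.51615628   77.23939993]
```

View pics/t9.png

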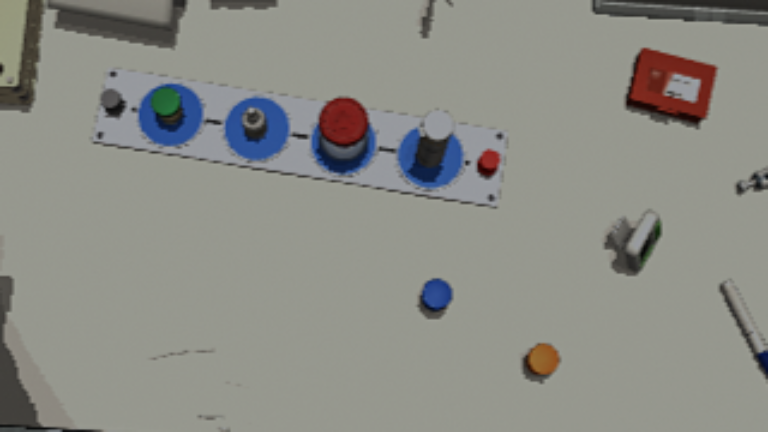

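View pics/s9.png

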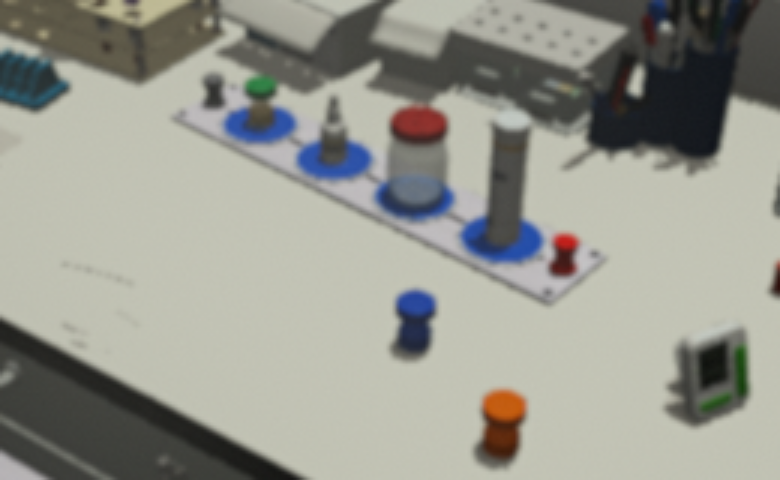

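All four stand upright on their marks within about 4 mm, and the timer hasn't moved. The arm is clear, so I'm handing in.

```bash
python3 -c "
from rig import ctrl
print(ctrl.close_job())"
```

```text
the job is handed in; nothing more can be done
None
```

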